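# Shelve two jugs on a narrow wire ledge and fold its gate shut

### The arm

A 6-joint arm with a two-finger parallel gripper is mounted at the origin on the work surface. World frame = base frame: x ahead of the robot, y to its left, z up, the work surface at z = 0. Lengths are in mm, angles in rad, forces in N, time in s.
With the tool pointing down it reaches from about 300 to 950 mm from the base axis. Payload 3.1 kg.
Tool frame: the origin (TCP) lies on the centre line of the jaws, within the pads' length; the fingertips stand bot.tip_reach ahead of it and the grasp point (between the pads) lies 3 mm ahead of it (bot.tip_reach is the distance from the TCP to the fingertips, in mm); z points along the fingers, x is the direction in which the jaws open and shut, and the axes are right-handed (so a half turn about z gives the same grasp; the last joint's range is limited). The gripper opens to 85 mm and grips with 20 to 120 N. Pads are 22 mm wide; open, the fingers measure 114 mm over their backs; the gripper's body (76 mm by 85 mm) begins 54 mm behind the grasp point. The pads swing forward as they close: fully open they stand 13 mm farther back than shut.
Start: joints at [-1.298, 0.308, 1.634, -0, 1.2, -0.07], TCP at [210.052, -588.651, 253.272] pointing down, gripper open.
Joint ranges: [-3.06, 3.06], [-0.79, 1.96], [0.05, 2.63], [-1.19, 4.34], [0.05, 2.64], [-2.94, 2.94]. Speed limits (rad/s): [2.79, 2.79, 3.14, 3.14, 3.14, 3.14].

### API

Orientations are given as a 3x3 rotation matrix whose columns are the frame's x, y, z axes.
In Python, from cell import bot gives the robot as it stands.
- The arm moves only by the tool drive_tool, never from a script. Its argument "motion" is a list of rows, each a list of 6 numbers: the shift along the tool's x, y, z as a fraction of full scale, then the turn, a rotation vector about the tool's x, y, z as a fraction of full scale. A call has 1 to 10 rows; each row is the pose to reach, as a shift and turn from the pose commanded when the call began, along the tool's axes at that moment; what a row does not reach only later rows make up. Full scale, the value 1, is 120 mm for a shift and pi/2 rad for a turn. A row lasts 1/12 s, in which the tool goes at most 41.7 mm and 7.16 degrees, less where a joint would pass 70% of its speed; a pose out of reach is approached as far as the arm can. A call with a number of a shift or a turn outside -1 to 1 is refused whole. A call with a gripper value outside its range is refused whole. "fingers" is the closure, from -1 (fully open) to 1 (shut), set as the call begins (left out, the last holds). The fingers move at their own pace and stop on an object; "newtons" is the grip in N (left out, the last holds). Time passes only in rows, so rows that repeat a pose let the fingers close. It gives the time, the measured TCP pose, the force and the opening at its end, in the units of the state.
- bot.get_state(): the state, without advancing time (a new reading comes with each control period).
- bot.get_image(name): name is "side" or "top"; returns a dict with "image" (480x640x3 uint8, red, green, blue), "mtx" (3x3 intrinsics, pixels), "R" (3x3) and "t" (3): a world point X has camera coordinates R X + t. Camera axes: x right, y down, z forward; pixel columns grow to the right and rows downward; lengths in mm; the calibration is good to about 2 mm. A picture is of the moment at which its call begins. There is no depth.
- bot.sign_off(): hands the job in, once; it reports no verdict.
Trained networks look in the newest picture that a camera, given by its name, has taken for a name from the list of things; names that differ only in an ending like _2 or _b are one class to them, and where a whole thing is asked for, a point or a joint stands for the part that bears it (a point fixed in the world has none). Each returns a list of dicts, best first, with "score" (0 to 1); they miss things now and then, are a little off and sometimes report something else, mostly with a low value. They report only what shows in the picture. A call takes as long as a camera call. They do not tell look-alikes from the thing itself.
- bot.silhouettes(target, camera): "region" (480x640 bool, what is visible of it) and "box" ([centre column, centre row, width, height] in pixels, round what is visible of it).
The state is a dict: "clock": time; "joint_positions": joint angles; "joint_velocities": joint speeds; "joint_torque": joint torques, N m; "tool_pos": TCP position; "ee_rot": TCP orientation; "force": force on the tool from outside, world axes, zero at the start; "ft_torque": the same for the moment, N m; "gripper_width": finger opening in mm.
Only numpy, scipy, OpenCV 4.12 (cv2) and the standard library are available. Lean on these libraries where they do the work, as an engineer would, in place of code of your own. Each camera call takes 0.05 s, during which the arm holds its last target. There are 200 camera calls.

### The job

Stand the two flat jugs gently on the narrow two-rail wire ledge, upright, facing squarely across it and centred over both rails: the tall jug on the gate-hinge side of the small flask that already stands there, the short jug on the other side, neither sticking out past the rail ends. Then fold the two-piece gate shut along the front of the ledge: first swing the inner arm fully home while the outer arm is still folded out, and only then swing the outer arm fully home. Leave the flask, the pad stack, the carton and the big bottle where they stand.

Things in the scene. Friction and masses are not known exactly. Their poses are not given: they have to be found in the camera images.
- tall_mid (a point): Centre (half-way up, 72.5 mm above its underside) of the tall flat jug, loose, plain white plastic with a black cap, 0.3 to 0.6 kg. Body 50 mm thick along its x, 75 mm wide along its y, 125 mm high; a round neck and cap 29 mm across rises 20 mm more in the middle, 145 mm in all. z up. Same front and back. Starts upright on the table, left or right, yaw within 70 degrees.
- short_mid (a point): Centre (half-way up, 52.5 mm above its underside) of the short flat jug, loose, same look and plan as the tall one: 50 mm thick along its x, 75 mm wide along its y, body 85 mm high, cap to 105 mm in all, 0.2 to 0.4 kg. z up. It starts upright on the table in the other jug place.
- ledge_top (a point): Centre of the fixed narrow wire ledge, at rail-top height, 80 mm above the table. Two parallel steel rails 320 mm long (along this frame's y, so they end at y = +-160 mm), each 8 mm wide, centred at x = -18 and x = +18 mm; open between and on all sides, no back wall. x points away from the robot across the ledge, y along it towards the gate-hinge end, z up. Place and yaw vary.
- flask_mid (a point): Centre (half-way up) of the small round flask, 50 mm diameter, 115 mm high, loose, already standing over both rails near the middle of the ledge. Leave it alone.
- gate_hinge (a point): Point on the vertical axis of the inner arm's hinge, 170 mm above the table: a fixed post 132 to 144 mm high at x = -56, y = +150 mm in the ledge frame (front, hinge end).
- gate_inner (a joint): Angle (rad) of the inner gate arm about its vertical hinge: 0 = home, lying along the front of the ledge; grows as it swings out towards the robot (clockwise seen from above), to 1.9; stop at 0. Arm 150 mm long, 8 x 12 mm flat bar, 112 to 124 mm above the table. Hinge friction 0.12 N m, stays where left. Direction in the ledge frame (-sin q, -cos q).
- gate_outer (a joint): Angle (rad) of the outer arm relative to the inner, about the vertical axis of the inner pin: 0 = straight on; grows clockwise seen from above, to 2.6; stop at 0. 145 mm from axis to pin, 97 to 109 mm above the table. Light friction (0.04 N m). With both at 0 the gate is shut, 56 mm in front of the ledge's centre line. Direction in the ledge frame (-sin(q1+q2), -cos(q1+q2)).
- inner_pin (a point): Grip point, 170 mm above the table, on the upright round black pin (14 mm diameter, top at 190 mm, free of the bar from 124 mm up) at the end of the inner arm; also the elbow axis. The pin is fixed to the inner arm.
- outer_pin (a point): Grip point, 170 mm above the table, on the like upright pin (14 mm diameter, top at 190 mm, free of the bar from 109 mm up) at the end of the outer arm.
- pads_mid (a point): Centre of a stack of round scrub pads, 131 mm diameter, 44 mm high, in front of the ledge. Leave it alone.
- carton_mid (a point): Centre of a small cardboard carton, 80 (x) x 100 (y) x 70 mm high, on the left. Leave it alone.
- bottle_mid (a point): Centre of a big round bottle, 64 mm diameter, 190 mm high, on the right. Leave it alone.
Not all that is in view belongs to the job. What is shaped like the part that bears flask_mid but red is not meant.

How it is judged (in metres and radians):
On the way, in this order (a step that is already met when the one before it is completed fails the run):
1. both jugs stand on the ledge, the tall one on the hinge side of the flask and the short one on the other, with the gate still open (x of tall_mid in the frame of ledge_top between -0.012 and 0.012 m and z of tall_mid in the frame of ledge_top between 0.0675 and 0.0775 m and y of tall_mid in the frame of ledge_top between 0.04 and 0.125 m and angle between each of tall_mid, short_mid's own z axis and vertical below 0.07 rad and angle between the x axis of each of tall_mid, short_mid and the x axis of ledge_top, either way round below 0.16 rad and linear speed of each of tall, short below 0.03 m/s and x of short_mid in the frame of ledge_top between -0.012 and 0.012 m and z of short_mid in the frame of ledge_top between 0.0475 and 0.0575 m and y of short_mid in the frame of ledge_top between -0.125 and -0.04 m and value of joint gate_inner above 0.3 rad and value of joint gate_outer above 0.5 rad), for 0.2 s.
2. the inner arm is home while the outer arm is still folded out (value of joint gate_inner below 0.08 rad and value of joint gate_outer above 0.5 rad), for 0.1 s.
3. the outer arm is home too (value of joint each of gate_inner, gate_outer below 0.1 rad), for 0.1 s.
At the end, for the whole second after the job is handed in: Jugs still, upright (4 deg), square (9 deg), within 12 mm of centred across the rails, centres 40 to 125 mm from mid-ledge, tall on the hinge side, short on the other; both arms within 0.1 rad of home; flask, pads, carton, bottle within 30 mm of their start, flask and bottle upright (all of step 3 and x of tall_mid in the frame of ledge_top between -0.012 and 0.012 m and z of tall_mid in the frame of ledge_top between 0.0675 and 0.0775 m and y of tall_mid in the frame of ledge_top between 0.04 and 0.125 m and angle between each of tall_mid, short_mid's own z axis and vertical below 0.07 rad and angle between the x axis of each of tall_mid, short_mid and the x axis of ledge_top, either way round below 0.16 rad and linear speed of each of tall, short below 0.03 m/s and x of short_mid in the frame of ledge_top between -0.012 and 0.012 m and z of short_mid in the frame of ledge_top between 0.0475 and 0.0575 m and y of short_mid in the frame of ledge_top between -0.125 and -0.04 m and distance of each of flask_mid, pads_mid, carton_mid, bottle_mid from where it was at the start of the episode below 0.03 m and angle between each of flask_mid, bottle_mid's own z axis and vertical below 0.1 rad); the robot touches nothing.
It fails at once if the tall jug is dropped or slammed on the ledge (over 50 N) (contact force between tall and ledge above 50 N).
It fails at once if the short jug is dropped or slammed on the ledge (over 50 N) (contact force between short and ledge above 50 N).
It fails at once if the flask, pads, carton or bottle is shoved away (over 40 mm) (distance of any of flask_mid, pads_mid, carton_mid, bottle_mid from where it was at the start of the episode above 0.04 m).
It also fails if it takes over 72 s, if anything falls off the work surface, if the arm or the gripper's body presses on something with over 40 N, if the wrist force passes 120 N, or if a joint passes its speed limit or range.

## Working session

There is one attempt and no reset: what is moved stays moved. The work goes in short steps, Python scripts to look and compute and a tool call to move; the robot and the scene stay as the last step left them, time stands still between calls to the robot, and variables do not carry over. Pictures are saved under pics/ and viewed, about 8 in all and at most 12, crops included, and the job is handed in when it is done.

Besides the shell and the picture viewer there is one more tool, called after "Call:" as name(argument=value, ...), one argument or row to a line, values as JSON. drive_tool: Moves the arm, as the interface text tells. Its arguments: {"type":"object","properties":{"motion":{"type":"array","items":{"type":"array","items":{"type":"number","minimum":-1,"maximum":1}}},"fingers":{"type":"number"},"newtons":{"type":"number"}},"required":["motion"]}

```bash
ls; mkdir -p pics
python3 - <<'E'
from cell import bot
import cv2,json
s=bot.get_state();print(s['clock'],s['tool_pos'],s['ee_rot'],s['gripper_width'],bot.tip_reach)
for c in("side","top"):
    d=bot.get_image(c);cv2.imwrite(f"pics/{c}0.png",d["image"][:,:,::-1]);print(c,d["mtx"].tolist(),d["R"].tolist(),d["t"])
    for n in "tall_mid short_mid flask_mid gate_inner gate_outer inner_pin outer_pin pads_mid carton_mid bottle_mid ledge_top".split():
        try:
            print(n,[(round(r['score'],2),[round(float(x)) for x in r['box']]) for r in bot.silhouettes(n,c)])
        except Exception as e: print(n,e)
print(bot.get_state()['clock'])
E
```

```text
pics
0.0 [ 209.84837159 -587.9093414   252.06211459] [[ 3.36148832e-01 -9.41808667e-01 -6.29972498e-04]
 [-9.41806130e-01 -3.36149392e-01  2.19098257e-03]
 [-2.27525125e-03 -1.43184274e-04 -9.99997401e-01]] 85.47580317386057 22.0
side [[496.20141773350184, 0.0, 318.3292197187822], [0.0, 496.20141773350184, 234.25686258253765], [0.0, 0.0, 1.0]] [[-0.6496200298443813, -0.7600766686373085, 0.01665156503744645], [-0.5420277588609734, 0.44767809340094955, -0.7111893090542355], [0.5331038599083067, -0.47102843065159217, -0.7028033096597958]] [380.0874873  375.86694971 953.47079561]
tall_mid [(0.72, [248, 366, 49, 59])]
short_mid [(0.76, [432, 228, 27, 41])]
flask_mid [(0.95, [303, 201, 14, 35]), (0.84, [319, 205, 24, 43]), (0.67, [274, 215, 23, 42])]
gate_inner [(0.93, [311, 270, 83, 80]), (0.74, [250, 366, 50, 62])]
gate_outer [(0.56, [324, 288, 38, 52])]
inner_pin [(0.93, [309, 270, 77, 76])]
outer_pin [(0.72, [323, 286, 40, 50])]
pads_mid [(0.91, [380, 263, 52, 54])]
carton_mid []
bottle_mid [(0.86, [394, 173, 27, 65]), (0.42, [309, 268, 75, 81])]
ledge_top []
top [[542.3480033920363, 0
[... 209 characters left out ...]
02777753838], [0.20790202046927184, 0.008048031500058084, -0.9781165467743445]] [ -19.76727868  591.8843104  1259.5182541 ]
tall_mid [(0.73, [196, 304, 39, 38])]
short_mid [(0.76, [447, 302, 38, 30])]
flask_mid [(0.89, [331, 180, 21, 28]), (0.75, [349, 216, 25, 30]), (0.69, [367, 184, 20, 27])]
gate_inner [(0.79, [287, 266, 74, 71]), (0.26, [373, 292, 56, 57])]
gate_outer [(0.86, [285, 290, 66, 22])]
inner_pin [(0.56, [288, 266, 67, 77])]
outer_pin [(0.84, [283, 292, 64, 19])]
pads_mid [(0.81, [373, 294, 54, 57])]
carton_mid [(0.74, [193, 225, 49, 41])]
bottle_mid [(0.95, [470, 227, 39, 39]), (0.27, [350, 216, 22, 25]), (0.22, [195, 304, 40, 41])]
ledge_top [(0.94, [333, 254, 162, 102])]
1.2
```

Run:
```python
import cv2
a=cv2.imread("pics/top0.png")[150:360,150:520];cv2.imwrite("pics/topc.png",cv2.resize(a,(800,454),interpolation=cv2.INTER_CUBIC))
a=cv2.imread("pics/side0.png")[130:410,190:490];cv2.imwrite("pics/sidec.png",cv2.resize(a,(600,560),interpolation=cv2.INTER_CUBIC))
```

```text
(no output)
```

View pics/topc.png

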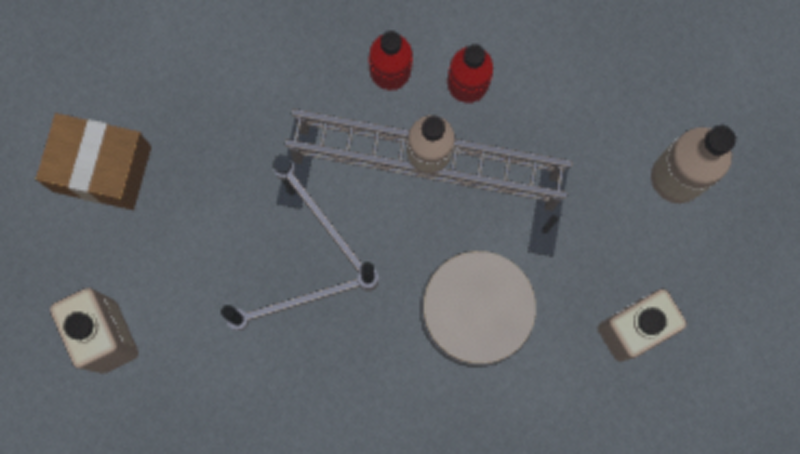

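View pics/sidec.png

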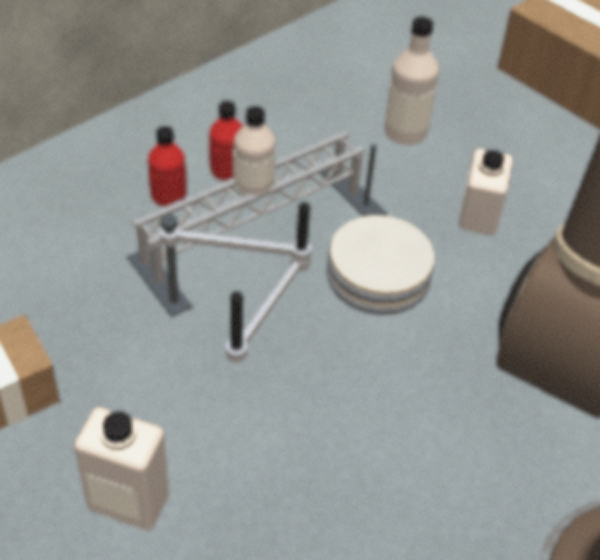

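Top crop: tall jug cap (79,325), short jug cap (652,321). The ledge rails run from (290,130) to (567,180), with the hinge post at (283,165) and pin bases at (367,278) and (237,319). The tan flask at (431,140) is the one on the ledge; the look-alikes are the red flasks at (391,60) and (470,72), behind the ledge. The two white jugs differ in height, and the side view has the tall one in the left place.

```bash
cat > h.py <<'E'
from cell import bot
import numpy as np, cv2
def ray(d,uv,z):
    p=np.linalg.inv(d["mtx"])@np.array([uv[0],uv[1],1.]); R=d["R"];C=-R.T@d["t"];v=R.T@p
    return C+v*(z-C[2])/v[2]
def proj(d,X):
    X=np.atleast_2d(X); c=X@d["R"].T+d["t"]; p=c@d["mtx"].T; return p[:,:2]/p[:,2:]
def crop2full(u,v): return (150+(u+.5)/800*370-.5,150+(v+.5)/454*210-.5)
E
cat > m.py <<'E'
from h import *
d=bot.get_image("top"); img=d["image"]; sd=bot.get_image("side")
for n,h,H in(("tall_mid",125,145),("short_mid",85,105)):
    bot.get_image("top"); r=bot.silhouettes(n,"top")[0]["region"].astype(np.uint8); r=cv2.dilate(r,np.ones((5,5)))
    g=img.min(2); m=((g>140)&(r>0)); ys,xs=np.nonzero(m)
    W=np.array([ray(d,(x,y),h)[:2] for x,y in zip(xs,ys)],np.float32)
    print(n,m.sum(),cv2.minAreaRect(W),"cen")
    k=(img.max(2)<50)&(r>0); ys,xs=np.nonzero(k); print(" cap",k.sum(),ray(d,(xs.mean(),ys.mean()),H-2))
P={k:ray(d,crop2full(*v),80) for k,v in dict(bl=(293,113),fl=(288,145),br=(570,163),fr=(563,195)).items()}
print(P)
c=sum(P.values())/4; y=(P["bl"]+P["fl"]-P["br"]-P["fr"])[:2]; L=np.linalg.norm(y)/2; y/=2*L; x=np.array([y[1],-y[0]])
print("ledge",c,"yaw",np.arctan2(x[1],x[0]),"L",L,"w",x@((P["bl"]+P["br"]-P["fl"]-P["fr"])[:2])/2)
def w(a,b): return c[:2]+x*a+y*b
hp=w(-56,150); ip=ray(d,crop2full(367,282),118)[:2]; op=ray(d,crop2full(238,321),103)[:2]
def ang(v): return np.arctan2(-(v@x),-(v@y))
q1=ang(ip-hp); q12=ang(op-ip); print("hinge",hp,"ip",ip,np.linalg.norm(ip-hp),"op",op,np.linalg.norm(op-ip),"q",q1,q12-q1)
print("flask cap",[ (ray(d,crop2full(433,127),193)[:2]-c[:2])@a for a in(x,y)])
def over(dd,name,crop,s):
    i=dd["image"][:,:,::-1].copy(); (a,b,e,f)=crop; i=cv2.resize(i[b:f,a:e],None,fx=s,fy=s,interpolation=cv2.INTER_CUBIC)
    def ln(A,B,col):
        p=(proj(dd,[A,B])-[a,b]+.5)*s-.5; cv2.line(i,*[tuple(map(int,np.round(q))) for q in p],col,1,cv2.LINE_AA)
    for xx in(-18,18): ln([*w(xx,-160),80],[*w(xx,160),80],(0,255,0))
    ln([*hp,0],[*hp,144],(255,255,0)); ln([*hp,118],[*ip,118],(0,255,255)); ln([*ip,124],[*ip,190],(0,0,255)); ln([*ip,103],[*op,103],(0,255,255)); ln([*op,109],[*op,190],(0,0,255))
    return i
t=over(d,"t",(260,170,430,320),3.2); s=over(sd,"s",(240,180,390,330),3.2)
o=np.zeros((480,t.shape[1]+s.shape[1]+0,3),np.uint8); o[:t.shape[0],:t.shape[1]]=t[:480]; o[:s.shape[0],t.shape[1]:]=s[:480]
o=cv2.resize(o,None,fx=min(1,800/o.shape[1]),fy=min(1,800/o.shape[1]),interpolation=cv2.INTER_AREA); cv2.imwrite("pics/over.png",o)
E
python3 m.py
```

```text
tall_mid 327 ((405.91680908203125, 323.4505920410156), (65.04428100585938, 40.707637786865234), 29.800615310668945) cen
 cap 104 [406.05274791 323.09960677 143.        ]
short_mid 325 ((450.9835205078125, -276.24102783203125), (41.76427459716797, 65.53007507324219), 32.55803298950195) cen
 cap 81 [ 450.68303881 -275.70710472  103.        ]
{'bl': array([662.79815542, 125.94619947,  80.        ]), 'fl': array([625.46916819, 128.69543615,  80.        ]), 'br': array([ 624.01194867, -187.11038928,   80.        ]), 'fr': array([ 587.07111271, -180.34459915,   80.        ])}
ledge [624.83759625 -28.2033382   80.        ] yaw -0.12344035980865344 L 313.4332544572199 w 37.43812752158413
hinge [587.73277204 127.55041623] ip [472.33508791  29.94445569] 151.1408251817947 op [424.30258748 164.66707994] 143.0290410493626 q 0.7452921474380428 1.9303808733842036
flask cap [np.float64(1.3559606274144091), np.float64(-0.5395673494727352)]
```

View pics/over.png

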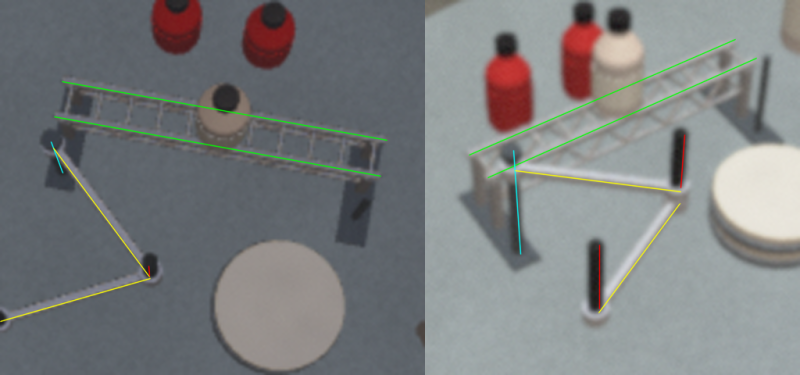

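The overlay rails sit about 1 px too far back in both views. I'll refine the ledge pose by image fit.

```bash
cat > f.py <<'E'
from h import *
from scipy.optimize import minimize
from scipy.ndimage import map_coordinates
D=[bot.get_image(c) for c in("top","side")]
F=[]
for d in D:
    g=d["image"].min(2).astype(np.float32); F.append(g-cv2.blur(g,(25,25)))
def pts(p):
    x=np.array([np.cos(p[2]),np.sin(p[2])]);y=np.array([-x[1],x[0]])
    W=lambda a,b:np.concatenate([p[:2]+np.outer(a,x)+np.outer(b,y),np.full((len(a),1),80.)],1)
    b=np.r_[-158:-35:3,35:158:3]
    pos=np.r_[W(np.full(len(b),-18.),b),W(np.full(len(b),18.),b)]
    neg=np.concatenate([W(np.full(9,a),np.full(9,s*167.)) for a in(-18,18) for s in(1,-1)])
    return pos,neg
def cost(p,which=(0,1)):
    s=0
    for i in which:
        v=lambda X:map_coordinates(F[i],proj(D[i],X).T[::-1],order=1)
        P,N=pts(p); s-=np.clip(v(P),-30,40).mean()-.3*np.clip(v(N),-30,40).mean()
    return s
for which in((0,),(1,),(0,1)):
    best=min((minimize(cost,[622+a,-28+b,-.123],args=(which,),method="Nelder-Mead",options=dict(initial_simplex=[[622+a,-28+b,-.123],[628+a,-28+b,-.123],[622+a,-22+b,-.123],[622+a,-28+b,-.10]])) for a in(-5,0,4) for b in(-5,0,5)),key=lambda r:r.fun)
    print(which,best.x,best.fun)
E
python3 f.py
```

```text
(0,) [ 6.25819532e+02 -2.56146014e+01 -1.28700819e-01] -16.707500457763672
(1,) [ 6.25995834e+02 -3.06411973e+01 -1.36028879e-01] -27.454164505004883
(0, 1) [ 6.25633786e+02 -2.97776284e+01 -1.30897929e-01] -43.57234191894531
```

```bash
cat > plan.py <<'E'
# usage: plan.py x,y,z,psi_deg ...  -> per waypoint the (shift/120, turn/90deg) row, one call each, + chained from measured pose
import sys; from h import *
from scipy.spatial.transform import Rotation as Ro
s=bot.get_state(); p=np.array(s["tool_pos"]); R=np.array(s["ee_rot"])
print("t",round(s["clock"],2),"pos",p.round(1),"psi",round(np.degrees(np.arctan2(R[1,0],R[0,0])),2),"w",round(s["gripper_width"],1),"F",np.round(s["force"],1))
for a in sys.argv[1:]:
    x,y,z,psi=map(float,a.split(",")); q=np.array([x,y,z]); c,sn=np.cos(np.radians(psi)),np.sin(np.radians(psi))
    T=np.array([[c,sn,0],[sn,-c,0],[0,0,-1]]); sh=R.T@(q-p)/120; tu=Ro.from_matrix(R.T@T).as_rotvec()/(np.pi/2)
    print(a,"->",np.r_[sh,tu].round(3).tolist()); p,R=q,T
E
python3 plan.py 290,-484,240,-36 370,-380,230,-2 451,-276,150,32 
python3 -c "
from h import *
d=bot.get_image('top');print('bottle',ray(d,crop2full(720,140),190));print('pads',ray(d,crop2full(479,308),44));print('latch',ray(d,crop2full(545,232),0), ray(d,crop2full(555,213),120))"
```

```text
t 1.6 pos [ 210.1 -588.7  253.3] psi -70.36 w 85.2 F [-0.7  0.3 -0.2]
290,-484,240,-36 -> [-0.598, -0.921, 0.111, 0.0, -0.0, -0.382]
370,-380,230,-2 -> [0.03, -1.093, 0.083, 0.0, 0.0, -0.378]
451,-276,150,32 -> [0.644, -0.89, 0.667, 0.0, 0.0, -0.378]
bottle [ 631.11713071 -323.46797947  190.        ]
pads [460.02899385 -95.443005    44.        ]
latch [ 558.47227595 -172.18678808    0.        ] [ 558.39627256 -166.51837116  120.        ]
```

Call:
drive_tool(
  motion=[
    [-0.12,-0.184,0.022,0,0,-0.076],
    [-0.24,-0.368,0.044,0,0,-0.153],
    [-0.36,-0.553,0.067,0,0,-0.229],
    [-0.48,-0.737,0.089,0,0,-0.306],
    [-0.598,-0.921,0.111,0,0,-0.382],
  ],
  fingers=-1,
  newtons=40,
)

```text
clock: 2.07
tool_pos: [290.6, -483.0, 239.9]
ee_rot: [[0.812, -0.583, 0.0], [-0.583, -0.812, -0.0], [0.0, 0.0, -1.0]]
force: [0.3, -0.9, 0.1]
gripper_width: 85.2
```

Call:
drive_tool(
  motion=[
    [0.006,-0.2,0.016,0,0,-0.076],
    [0.012,-0.4,0.033,0,0,-0.152],
    [0.018,-0.6,0.05,0,0,-0.228],
    [0.024,-0.8,0.066,0,0,-0.304],
    [0.03,-1.0,0.083,0,0,-0.38],
  ],
)

```text
clock: 2.48
tool_pos: [364.1, -388.0, 230.1]
ee_rot: [[1.0, -0.025, 0.0], [-0.025, -1.0, -0.0], [0.0, 0.0, -1.0]]
force: [0.4, -0.3, -0.2]
gripper_width: 85.1
```

```bash
python3 plan.py 451,-276,150,32
```

```text
t 2.48 pos [ 364.1 -388.   230.1] psi -1.45 w 85.1 F [ 0.4 -0.3 -0.2]
451,-276,150,32 -> [0.7, -0.951, 0.667, 0.0, -0.0, -0.372]
```

Call:
drive_tool(
  motion=[
    [0.14,-0.19,0.1,0,0,-0.075],
    [0.28,-0.38,0.25,0,0,-0.15],
    [0.42,-0.57,0.4,0,0,-0.225],
    [0.56,-0.76,0.55,0,0,-0.3],
    [0.7,-0.951,0.667,0,0,-0.372],
    [0.7,-0.951,0.667,0,0,-0.372],
  ],
)

```text
clock: 2.98
tool_pos: [451.1, -272.6, 146.9]
ee_rot: [[0.847, 0.531, -0.004], [0.531, -0.847, 0.005], [-0.0, -0.006, -1.0]]
force: [-0.7, 0.1, -0.2]
gripper_width: 85.5
```

```bash
python3 plan.py 451,-276,72,32
python3 - <<'E'
from h import *
for c in("top","side"):
    d=bot.get_image(c); u,v=proj(d,[451,-276,100])[0]; a,b=int(u)-60,int(v)-60
    i=d["image"][max(b,0):b+120,a:a+120,::-1]; cv2.imwrite(f"pics/_{c}.png",cv2.resize(i,(390,390)))
cv2.imwrite("pics/short1.png",np.hstack([cv2.imread("pics/_top.png"),cv2.imread("pics/_side.png")]))
E
```

```text
t 2.98 pos [ 451.1 -272.6  146.9] psi 32.09 w 85.5 F [-0.7  0.1 -0.2]
451,-276,72,32 -> [-0.016, 0.027, 0.624, -0.004, 0.0, 0.001]
```

View pics/short1.png

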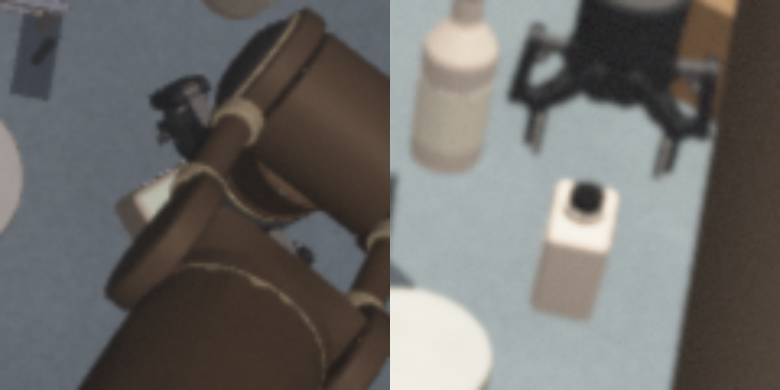

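The side crop shows the short jug (585,230) between the open fingers (540,140) and (665,165), with the jaws across its thin side. Descend and grip.

Call:
drive_tool(
  motion=[
    [0,0,0.13,0,0,0],
    [0,0,0.26,0,0,0],
    [0,0,0.39,0,0,0],
    [0,0,0.52,0,0,0],
    [0,0,0.65,0,0,0],
    [0,0,0.65,0,0,0],
  ],
)

```text
clock: 3.58
tool_pos: [448.9, -277.8, 70.2]
ee_rot: [[0.852, 0.523, -0.003], [0.523, -0.852, 0.002], [-0.002, -0.003, -1.0]]
force: [-1.1, 1.2, -0.5]
gripper_width: 85.3
```

Call:
drive_tool(
  motion=[
    [0,0,0,0,0,0],
    [0,0,0,0,0,0],
    [0,0,0,0,0,0],
    [0,0,0,0,0,0],
    [0,0,0,0,0,0],
    [0,0,0,0,0,0],
  ],
  fingers=0.6,
  newtons=40,
)

```text
clock: 4.08
tool_pos: [452.2, -278.7, 73.7]
ee_rot: [[0.851, 0.526, 0.003], [0.526, -0.851, -0.003], [0.001, 0.004, -1.0]]
force: [-0.1, -1.2, 6.3]
gripper_width: 49.6
```

```bash
python3 plan.py 451,-276,172,32 480,-240,235,26 550,-175,235,8 615,-110.3,235,-7.5 615,-110.3,160,-7.5
```

```text
t 4.08 pos [ 452.2 -278.7   73.7] psi 31.71 w 49.6 F [-0.1 -1.2  6.3]
451,-276,172,32 -> [0.004, -0.021, -0.819, 0.002, -0.001, -0.003]
480,-240,235,26 -> [0.364, -0.126, -0.525, 0.0, 0.0, 0.067]
550,-175,235,8 -> [0.762, -0.231, 0.0, 0.0, 0.0, 0.2]
615,-110.3,235,-7.5 -> [0.611, -0.459, 0.0, 0.0, 0.0, 0.172]
615,-110.3,160,-7.5 -> [0.0, 0.0, 0.625, 0.0, 0.0, 0.0]
```

Call:
drive_tool(
  motion=[
    [0,0,-0.1,0,0,0],
    [0,0,-0.25,0,0,0],
    [0,0,-0.45,0,0,0],
    [0,0,-0.65,0,0,0],
    [0,0,-0.83,0,0,0],
  ],
)

```text
clock: 4.5
tool_pos: [450.3, -276.8, 172.6]
ee_rot: [[0.851, 0.526, -0.001], [0.526, -0.851, 0.001], [-0.0, -0.001, -1.0]]
force: [0.7, -0.8, -2.6]
gripper_width: 49.3
```

Call:
drive_tool(
  motion=[
    [0.06,-0.02,-0.1,0,0,0.01],
    [0.15,-0.05,-0.24,0,0,0.025],
    [0.26,-0.09,-0.4,0,0,0.045],
    [0.364,-0.126,-0.525,0,0,0.067],
  ],
)

```text
clock: 4.83
tool_pos: [479.9, -240.8, 235.8]
ee_rot: [[0.902, 0.431, -0.0], [0.431, -0.902, 0.001], [-0.0, -0.001, -1.0]]
force: [0.7, -0.1, -2.2]
gripper_width: 49.4
```

Call:
drive_tool(
  motion=[
    [0.17,-0.05,0,0,0,0.045],
    [0.37,-0.11,0,0,0,0.095],
    [0.57,-0.17,0,0,0,0.15],
    [0.762,-0.231,0,0,0,0.2],
  ],
)

```text
clock: 5.17
tool_pos: [550.5, -175.7, 234.6]
ee_rot: [[0.992, 0.129, -0.001], [0.129, -0.992, 0.001], [-0.001, -0.001, -1.0]]
force: [-0.3, 0.1, -2.0]
gripper_width: 49.6
```

Call:
drive_tool(
  motion=[
    [0.17,-0.13,0,0,0,0.05],
    [0.34,-0.25,0,0,0,0.1],
    [0.49,-0.36,0,0,0,0.14],
    [0.58,-0.43,0,0,0,0.165],
    [0.611,-0.459,0,0,0,0.172],
    [0.611,-0.459,0,0,0,0.172],
    [0.611,-0.459,0,0,0,0.172],
  ],
)

```text
clock: 5.75
tool_pos: [614.9, -112.7, 234.1]
ee_rot: [[0.991, -0.134, -0.002], [-0.134, -0.991, -0.0], [-0.002, 0.0, -1.0]]
force: [0.1, -0.0, -2.5]
gripper_width: 49.4
```

```bash
python3 plan.py 615,-110.3,160,-7.5
python3 - <<'E'
from h import *
for c in("top","side"):
    d=bot.get_image(c); u,v=proj(d,[615,-110,160])[0]; a,b=int(u)-70,int(v)-70
    i=d["image"][max(b,0):b+140,a:a+140,::-1]; cv2.imwrite(f"pics/_{c}.png",cv2.resize(i,(400,400),interpolation=cv2.INTER_CUBIC))
cv2.imwrite("pics/short2.png",np.hstack([cv2.imread("pics/_top.png"),cv2.imread("pics/_side.png")]))
import time
P=[]
for k in range(6):
    bot.get_image("top"); P.append(bot.get_state()["tool_pos"])
print(np.mean(P,0),np.std(P,0))
E
```

```text
t 5.75 pos [ 614.9 -112.7  234.1] psi -7.73 w 49.4 F [ 0.1 -0.  -2.5]
615,-110.3,160,-7.5 -> [-0.0, -0.02, 0.617, 0.0, 0.001, -0.003]
[ 615.28815678 -113.38503758  234.5890591 ] [0.23205986 0.11576921 0.08208737]
```

View pics/short2.png

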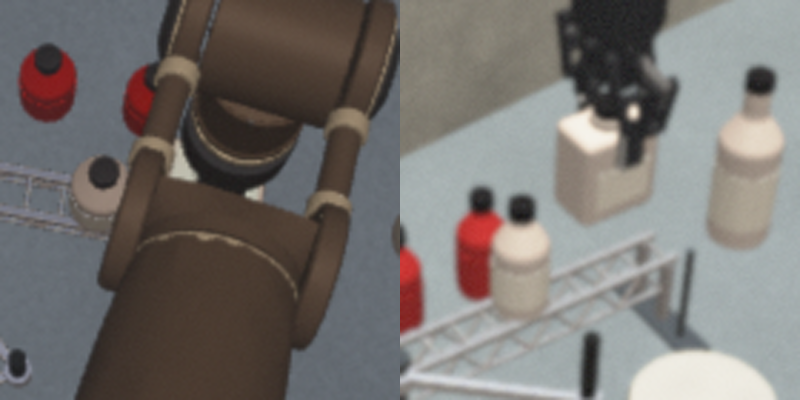

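The side view shows the short jug hanging level above the right half of the ledge. Lower it, slowing near the rails.

Call:
drive_tool(
  motion=[
    [0,-0.005,0.1,0,0,0],
    [0,-0.01,0.22,0,0,0],
    [0,-0.02,0.35,0,0,0],
    [0,-0.025,0.47,0,0,0],
    [0,-0.025,0.55,0,0,0],
    [0,-0.025,0.6,0,0,0],
    [0,-0.025,0.63,0,0,0],
    [0,-0.025,0.63,0,0,0],
  ],
)

```text
clock: 6.82
tool_pos: [615.9, -109.6, 158.0]
ee_rot: [[0.991, -0.136, -0.001], [-0.136, -0.991, 0.0], [-0.001, -0.0, -1.0]]
force: [-0.8, -0.4, -1.6]
gripper_width: 49.3
```

Call:
drive_tool(
  motion=[
    [0,0,0.008,0,0,0],
    [0,0,0.016,0,0,0],
    [0,0,0.024,0,0,0],
    [0,0,0.032,0,0,0],
    [0,0,0.032,0,0,0],
  ],
)

```text
clock: 7.23
tool_pos: [616.4, -109.7, 155.4]
ee_rot: [[0.991, -0.136, 0.0], [-0.136, -0.991, -0.0], [0.0, 0.0, -1.0]]
force: [0.7, -0.1, -2.5]
gripper_width: 49.6
```

Call:
drive_tool(
  motion=[
    [0,0,0.007,0,0,0],
    [0,0,0.014,0,0,0],
    [0,0,0.014,0,0,0],
    [0,0,0.014,0,0,0],
  ],
)

```text
clock: 7.57
tool_pos: [616.5, -109.7, 153.8]
ee_rot: [[0.991, -0.136, 0.001], [-0.136, -0.991, -0.0], [0.001, 0.0, -1.0]]
force: [-0.4, -0.2, 0.9]
gripper_width: 49.2
```

Call:
drive_tool(
  motion=[
    [0,0,0.007,0,0,0],
    [0,0,0.014,0,0,0],
    [0,0,0.014,0,0,0],
    [0,0,0.014,0,0,0],
  ],
)

```text
clock: 7.9
tool_pos: [616.6, -109.6, 153.7]
ee_rot: [[0.991, -0.136, 0.0], [-0.136, -0.991, 0.0], [0.0, -0.0, -1.0]]
force: [-3.2, 1.3, 6.6]
gripper_width: 49.6
```

Call:
drive_tool(
  motion=[
    [0,0,0,0,0,0],
    [0,0,0,0,0,0],
    [0,0,0,0,0,0],
    [0,0,0,0,0,0],
    [0,0,0,0,0,0],
  ],
  fingers=-0.7,
)

```text
clock: 8.32
tool_pos: [616.2, -109.8, 151.5]
ee_rot: [[0.991, -0.136, -0.0], [-0.136, -0.991, 0.0], [-0.0, 0.0, -1.0]]
force: [-0.1, 0.4, 1.2]
gripper_width: 72.5
```

Call:
drive_tool(
  motion=[
    [0,0,-0.1,0,0,0],
    [0,0,-0.3,0,0,0],
    [0,0,-0.6,0,0,0],
    [0,0,-0.9,0,0,0],
  ],
)

```text
clock: 8.65
tool_pos: [615.3, -109.5, 260.2]
ee_rot: [[0.991, -0.136, -0.003], [-0.136, -0.991, 0.001], [-0.003, -0.0, -1.0]]
force: [0.9, 0.5, 0.9]
gripper_width: 72.6
```

```bash
python3 plan.py 570,0,265,-20 510,110,265,-33 450,230,240,-47 406,323,190,-60 406,323,112,-60
python3 - <<'E'
from h import *
d=bot.get_image("side"); u,v=proj(d,[615,-110,130])[0]; a,b=int(u)-70,int(v)-70
cv2.imwrite("pics/short3.png",cv2.resize(d["image"][max(b,0):b+140,a:a+140,::-1],(500,500),interpolation=cv2.INTER_CUBIC))
E
```

```text
t 8.65 pos [ 615.3 -109.5  260.2] psi -7.81 w 72.6 F [0.9 0.5 0.9]
570,0,265,-20 -> [-0.498, -0.853, -0.038, -0.0, 0.002, 0.135]
510,110,265,-33 -> [-0.783, -0.69, 0.0, 0.0, 0.0, 0.144]
450,230,240,-47 -> [-0.964, -0.566, 0.208, 0.0, 0.0, 0.156]
406,323,190,-60 -> [-0.817, -0.26, 0.417, 0.0, 0.0, 0.144]
406,323,112,-60 -> [0.0, 0.0, 0.65, 0.0, 0.0, 0.0]
```

View pics/short3.png

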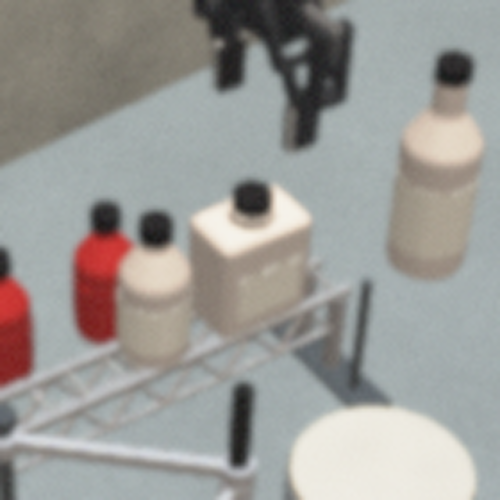

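The short jug stands upright on the rails at (250,260), and the flask at (155,290) is untouched. Now the tall jug.

Call:
drive_tool(
  motion=[
    [-0.12,-0.21,-0.04,0,0,0.03],
    [-0.25,-0.43,-0.04,0,0,0.065],
    [-0.38,-0.64,-0.04,0,0,0.1],
    [-0.498,-0.853,-0.038,0,0,0.135],
  ],
  fingers=-1,
)

```text
clock: 9.03
tool_pos: [570.6, 0.6, 265.5]
ee_rot: [[0.939, -0.345, 0.002], [-0.345, -0.939, -0.0], [0.001, -0.001, -1.0]]
force: [-0.2, 0.6, 0.7]
gripper_width: 85.5
```

Call:
drive_tool(
  motion=[
    [-0.2,-0.17,0,0,0,0.036],
    [-0.4,-0.34,0,0,0,0.072],
    [-0.59,-0.52,0,0,0,0.108],
    [-0.783,-0.69,0,0,0,0.144],
  ],
)

```text
clock: 9.37
tool_pos: [510.4, 111.0, 265.3]
ee_rot: [[0.838, -0.546, 0.002], [-0.546, -0.838, 0.0], [0.001, -0.001, -1.0]]
force: [-0.6, 0.1, -0.3]
gripper_width: 85.3
```

Call:
drive_tool(
  motion=[
    [-0.24,-0.14,0.05,0,0,0.04],
    [-0.48,-0.28,0.1,0,0,0.08],
    [-0.72,-0.42,0.15,0,0,0.118],
    [-0.964,-0.566,0.208,0,0,0.156],
  ],
)

```text
clock: 9.7
tool_pos: [450.3, 231.0, 240.4]
ee_rot: [[0.68, -0.733, 0.002], [-0.733, -0.68, 0.001], [0.001, -0.002, -1.0]]
force: [0.8, 0.5, 0.3]
gripper_width: 85.5
```

Call:
drive_tool(
  motion=[
    [-0.22,-0.07,0.1,0,0,0.036],
    [-0.45,-0.14,0.2,0,0,0.072],
    [-0.65,-0.21,0.3,0,0,0.108],
    [-0.817,-0.26,0.417,0,0,0.144],
    [-0.817,-0.26,0.417,0,0,0.144],
    [-0.817,-0.26,0.417,0,0,0.144],
  ],
)

```text
clock: 10.2
tool_pos: [405.9, 322.9, 189.1]
ee_rot: [[0.504, -0.864, -0.001], [-0.864, -0.504, -0.001], [0.001, 0.001, -1.0]]
force: [0.3, -1.2, 0.2]
gripper_width: 85.7
```

```bash
python3 plan.py 406,323,112,-60
python3 - <<'E'
from h import *
for c in("top","side"):
    d=bot.get_image(c); u,v=proj(d,[406,323,130])[0]; a,b=max(int(u)-60,0),max(int(v)-70,0)
    i=d["image"][b:b+120,a:a+120,::-1]; cv2.imwrite(f"pics/_{c}.png",cv2.resize(i,(390,390)))
cv2.imwrite("pics/tall1.png",np.hstack([cv2.imread("pics/_top.png"),cv2.imread("pics/_side.png")]))
print(bot.get_state()["tool_pos"])
E
```

```text
t 10.2 pos [405.9 322.9 189.1] psi -59.72 w 85.7 F [ 0.3 -1.2  0.2]
406,323,112,-60 -> [-0.0, -0.002, 0.642, 0.001, -0.0, 0.003]
[407.42394962 322.36679145 190.24075605]
```

View pics/tall1.png

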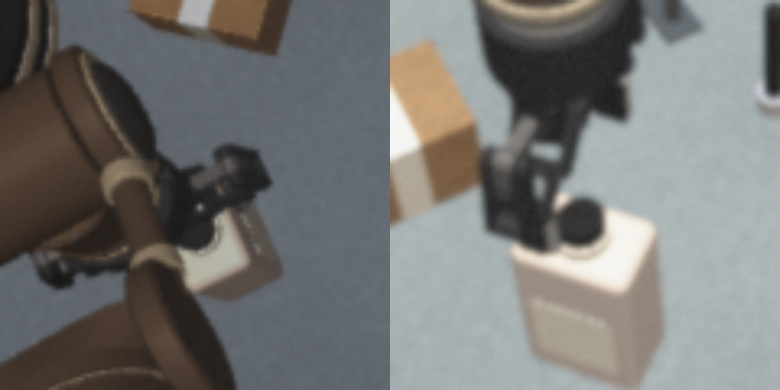

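The jaw position relative to the jug isn't obvious in this view, so I'll check it by projection.

Run:
```python
from h import *
d=bot.get_image("side"); s=bot.get_state(); p=np.array(s["tool_pos"]);R=np.array(s["ee_rot"])
u,v=proj(d,[406,323,130])[0]; a,b=max(int(u)-60,0),max(int(v)-70,0); k=390/120
f=lambda X:((proj(d,X)-[a,b])*k+[390,0]).round().tolist()
print("finger inner tips ±43 (z+9)",f([p+R@[43,0,9],p+R@[-43,0,9]]))
w=np.radians(29.8);L=np.array([np.cos(w),np.sin(w),0]);N=np.array([-L[1],L[0],0]);c=np.array([406,323.4,0])
print("body top corners",f([c+i*37.5*L+j*25*N+[0,0,125] for i,j in((1,1),(1,-1),(-1,-1),(-1,1))]),"cap",f([c+[0,0,145]]))
```

```text
finger inner tips ±43 (z+9) [[610.0, 116.0], [544.0, 239.0]]
body top corners [[508.0, 251.0], [547.0, 182.0], [663.0, 219.0], [628.0, 291.0]] cap [[583.0, 215.0]]
```

The projected finger tips and jug corners match the picture. Descend and grip.

Call:
drive_tool(
  motion=[
    [0,0,0.13,0,0,0],
    [0,0,0.26,0,0,0],
    [0,0,0.39,0,0,0],
    [0,0,0.52,0,0,0],
    [0,0,0.65,0,0,0],
    [0,0,0.65,0,0,0],
    [0,0,0.65,0,0,0],
  ],
)

```text
clock: 10.93
tool_pos: [407.1, 321.6, 111.4]
ee_rot: [[0.5, -0.866, -0.001], [-0.866, -0.5, -0.001], [0.0, 0.001, -1.0]]
force: [0.3, -0.5, 0.5]
gripper_width: 85.4
```

Call:
drive_tool(
  motion=[
    [0,0,0,0,0,0],
    [0,0,0,0,0,0],
    [0,0,0,0,0,0],
    [0,0,0,0,0,0],
    [0,0,0,0,0,0],
    [0,0,0,0,0,0],
  ],
  fingers=0.6,
  newtons=50,
)

```text
clock: 11.43
tool_pos: [407.7, 323.5, 112.9]
ee_rot: [[0.501, -0.865, 0.002], [-0.865, -0.501, 0.002], [-0.0, -0.003, -1.0]]
force: [-0.0, -0.1, 6.9]
gripper_width: 49.3
```

```bash
python3 plan.py 406,323,225,-60 450,270,310,-48 520,190,320,-32 590,110,320,-16 636.4,52.3,300,-7.5 636.4,52.3,198,-7.5
```

```text
t 11.43 pos [407.7 323.5 112.9] psi -59.92 w 49.3 F [-0.  -0.1  6.9]
406,323,225,-60 -> [-0.004, 0.011, -0.934, -0.002, 0.0, 0.001]
450,270,310,-48 -> [0.566, -0.097, -0.708, 0.0, 0.0, -0.133]
520,190,320,-32 -> [0.886, 0.013, -0.083, 0.0, 0.0, -0.178]
590,110,320,-16 -> [0.848, 0.256, 0.0, 0.0, 0.0, -0.178]
636.4,52.3,300,-7.5 -> [0.504, 0.356, 0.167, 0.0, 0.0, -0.094]
636.4,52.3,198,-7.5 -> [0.0, 0.0, 0.85, 0.0, 0.0, 0.0]
```

Call:
drive_tool(
  motion=[
    [0,0,-0.1,0,0,0],
    [0,0,-0.25,0,0,0],
    [0,0,-0.45,0,0,0],
    [0,0,-0.7,0,0,0],
    [0,0,-0.94,0,0,0],
  ],
)

```text
clock: 11.85
tool_pos: [405.0, 321.5, 224.0]
ee_rot: [[0.502, -0.865, -0.003], [-0.865, -0.502, -0.003], [0.001, 0.004, -1.0]]
force: [0.7, -0.0, -3.5]
gripper_width: 49.1
```

Call:
drive_tool(
  motion=[
    [0.07,-0.01,-0.18,0,0,-0.02],
    [0.2,-0.03,-0.36,0,0,-0.05],
    [0.38,-0.06,-0.54,0,0,-0.09],
    [0.566,-0.097,-0.708,0,0,-0.133],
  ],
)

```text
clock: 12.18
tool_pos: [449.6, 268.8, 309.6]
ee_rot: [[0.673, -0.739, -0.002], [-0.739, -0.673, -0.001], [-0.0, 0.002, -1.0]]
force: [0.7, 0.6, -4.2]
gripper_width: 49.2
```

Call:
drive_tool(
  motion=[
    [0.22,0.003,-0.02,0,0,-0.045],
    [0.44,0.006,-0.04,0,0,-0.09],
    [0.66,0.01,-0.06,0,0,-0.135],
    [0.886,0.013,-0.083,0,0,-0.178],
  ],
)

```text
clock: 12.52
tool_pos: [520.1, 188.3, 318.3]
ee_rot: [[0.851, -0.526, -0.003], [-0.526, -0.851, -0.001], [-0.002, 0.002, -1.0]]
force: [0.6, 0.4, -4.4]
gripper_width: 49.0
```

Call:
drive_tool(
  motion=[
    [0.21,0.064,0,0,0,-0.045],
    [0.42,0.128,0,0,0,-0.09],
    [0.63,0.192,0,0,0,-0.135],
    [0.848,0.256,0,0,0,-0.178],
  ],
)

```text
clock: 12.85
tool_pos: [590.2, 108.5, 317.9]
ee_rot: [[0.963, -0.271, -0.004], [-0.271, -0.963, -0.0], [-0.003, 0.001, -1.0]]
force: [0.1, 0.3, -4.4]
gripper_width: 49.7
```

Call:
drive_tool(
  motion=[
    [0.18,0.13,0.04,0,0,-0.035],
    [0.34,0.24,0.08,0,0,-0.06],
    [0.45,0.32,0.13,0,0,-0.08],
    [0.504,0.356,0.167,0,0,-0.094],
    [0.504,0.356,0.167,0,0,-0.094],
    [0.504,0.356,0.167,0,0,-0.094],
    [0.504,0.356,0.167,0,0,-0.094],
    [0.504,0.356,0.167,0,0,-0.094],
  ],
)

```text
clock: 13.52
tool_pos: [636.8, 52.9, 299.2]
ee_rot: [[0.992, -0.129, -0.0], [-0.129, -0.992, 0.0], [-0.0, -0.0, -1.0]]
force: [0.9, 0.9, -3.8]
gripper_width: 49.4
```

```bash
python3 plan.py 636.4,52.3,200,-7.5
```

```text
t 13.52 pos [636.8  52.9 299.2] psi -7.41 w 49.4 F [ 0.9  0.9 -3.8]
636.4,52.3,200,-7.5 -> [-0.002, 0.006, 0.827, -0.0, 0.0, 0.001]
```

Call:
drive_tool(
  motion=[
    [0,0,0.12,0,0,0],
    [0,0,0.28,0,0,0],
    [0,0,0.44,0,0,0],
    [0,0,0.6,0,0,0],
    [0,0,0.72,0,0,0],
    [0,0,0.79,0,0,0],
    [0,0,0.82,0,0,0],
    [0,0,0.84,0,0,0],
    [0,0,0.84,0,0,0],
    [0,0,0.84,0,0,0],
  ],
)

```text
clock: 14.35
tool_pos: [638.2, 52.2, 199.5]
ee_rot: [[0.992, -0.129, 0.002], [-0.129, -0.992, 0.0], [0.002, -0.0, -1.0]]
force: [-0.0, -0.3, -3.3]
gripper_width: 49.2
```

Call:
drive_tool(
  motion=[
    [0,0,0.007,0,0,0],
    [0,0,0.014,0,0,0],
    [0,0,0.02,0,0,0],
    [0,0,0.02,0,0,0],
    [0,0,0.02,0,0,0],
  ],
)

```text
clock: 14.77
tool_pos: [637.3, 52.0, 195.8]
ee_rot: [[0.992, -0.13, -0.0], [-0.13, -0.992, 0.0], [-0.0, -0.0, -1.0]]
force: [1.1, -0.2, -3.1]
gripper_width: 49.4
```

Call:
drive_tool(
  motion=[
    [0,0,0.007,0,0,0],
    [0,0,0.014,0,0,0],
    [0,0,0.014,0,0,0],
    [0,0,0.014,0,0,0],
  ],
)

```text
clock: 15.1
tool_pos: [637.2, 52.1, 193.9]
ee_rot: [[0.992, -0.13, -0.0], [-0.13, -0.992, 0.0], [-0.0, 0.0, -1.0]]
force: [0.6, -0.1, -4.0]
gripper_width: 49.2
```

Call:
drive_tool(
  motion=[
    [0,0,0.006,0,0,0],
    [0,0,0.012,0,0,0],
    [0,0,0.012,0,0,0],
    [0,0,0.012,0,0,0],
  ],
)

```text
clock: 15.43
tool_pos: [637.5, 52.1, 193.0]
ee_rot: [[0.992, -0.13, 0.0], [-0.13, -0.992, -0.0], [0.0, 0.0, -1.0]]
force: [-0.2, -0.1, -1.8]
gripper_width: 49.4
```

Call:
drive_tool(
  motion=[
    [0,0,0.006,0,0,0],
    [0,0,0.01,0,0,0],
    [0,0,0.01,0,0,0],
    [0,0,0.01,0,0,0],
  ],
)

```text
clock: 15.77
tool_pos: [637.5, 52.0, 192.9]
ee_rot: [[0.992, -0.13, 0.0], [-0.13, -0.992, -0.0], [0.0, 0.0, -1.0]]
force: [-3.5, -0.6, 6.4]
gripper_width: 49.0
```

Call:
drive_tool(
  motion=[
    [0,0,0,0,0,0],
    [0,0,0,0,0,0],
    [0,0,0,0,0,0],
    [0,0,0,0,0,0],
    [0,0,0,0,0,0],
  ],
  fingers=-0.7,
)

```text
clock: 16.18
tool_pos: [637.5, 52.1, 191.3]
ee_rot: [[0.992, -0.13, 0.0], [-0.13, -0.992, 0.0], [0.0, -0.0, -1.0]]
force: [0.4, -0.6, 0.9]
gripper_width: 72.5
```

Call:
drive_tool(
  motion=[
    [0,0,-0.1,0,0,0],
    [0,0,-0.3,0,0,0],
    [0,0,-0.6,0,0,0],
    [0,0,-0.8,0,0,0],
  ],
)

```text
clock: 16.52
tool_pos: [638.2, 52.1, 290.8]
ee_rot: [[0.992, -0.13, 0.003], [-0.13, -0.992, 0.0], [0.003, -0.0, -1.0]]
force: [1.1, -0.3, 0.4]
gripper_width: 72.7
```

```bash
python3 plan.py 570,180,285,-7.5 470,260,285,-30;  python3 f.py|tail -1
python3 - <<'E'
from h import *
d=bot.get_image("side"); 
cv2.imwrite("pics/placed.png",cv2.resize(d["image"][110:350,230:450,::-1],(550,600),interpolation=cv2.INTER_CUBIC))
E
```

```text
t 16.52 pos [638.2  52.1 290.8] psi -7.45 w 72.7 F [ 1.1 -0.3  0.4]
570,180,285,-7.5 -> [-0.701, -0.983, 0.047, -0.0, -0.002, 0.001]
470,260,285,-30 -> [-0.913, -0.552, 0.0, 0.0, 0.0, 0.25]
(0, 1) [ 6.24755436e+02 -2.98524768e+01 -1.36967011e-01] -10.21963882446289
```

View pics/placed.png

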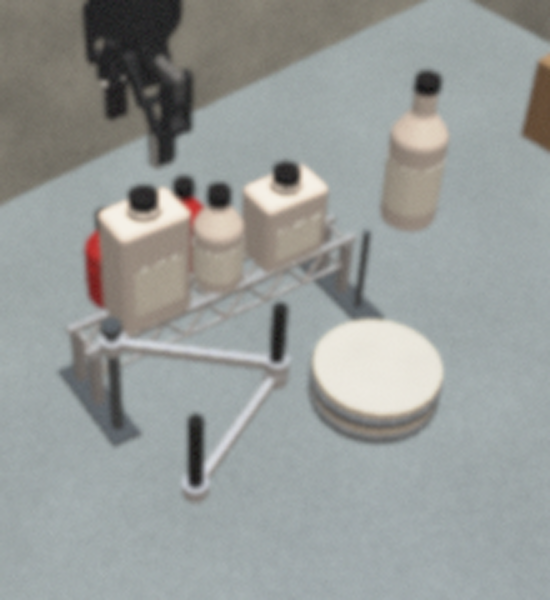

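Both jugs stand squarely on the rails: tall at (145,260), short at (287,215), flask between them at (218,240). Next I'll locate both pins from the initial images.

```bash
cat > pins.py <<'E'
from h import *
from scipy.optimize import least_squares
def cen(img,uv,r=14):
    g=img.max(2).astype(int); u,v=map(int,np.round(uv)); m=np.zeros(g.shape,np.uint8); m[v-r-6:v+r+6,u-r:u+r]=1
    n,l,st,c=cv2.connectedComponentsWithStats(((g<60)&(m>0)).astype(np.uint8))
    k=1+np.argmax(st[1:,4]) ; return c[k],st[k]
D={c:bot.get_image(c) for c in("top","side")}; I={c:cv2.imread(f"pics/{c}0.png")[:,:,::-1] for c in D}
X=np.array([.9914,-.1306]);Y=np.array([.1306,.9914]);hp=np.array([625.7,-29.3])-56*X+150*Y
def run(I,guess):
    out={}
    for n,g,zb in(("ip",guess[0],126),("op",guess[1],111)):
        ob={c:cen(I[c],proj(D[c],[*g,(190+zb)/2])[0]) for c in D}
        r=lambda p,cs:np.concatenate([proj(D[c],[p[0],p[1],(190+zb)/2])[0]-ob[c][0] for c in cs])
        for cs in(("top",),("side",),("top","side")):
            s=least_squares(r,g,args=(cs,)); print(n,cs,s.x.round(1),"res",s.fun.round(1))
        print([ob[c][1].tolist() for c in D]); out[n]=s.x
    ang=lambda v:np.arctan2(-(v@X),-(v@Y))
    a=out["ip"]-hp;b=out["op"]-out["ip"];q1=ang(a);print("hinge",hp,"len",np.linalg.norm(a),np.linalg.norm(b),"q",q1,ang(b)-q1)
if __name__=="__main__": run(I,[(472.3,30),(424,165)])
E
python3 pins.py
```

```text
ip ('top',) [477.3  28.9] res [-0.  0.]
ip ('side',) [477.2  30.9] res [0. 0.]
ip ('top', 'side') [477.4  29.7] res [-0.4 -0.1  0.3 -0.3]
[[318, 272, 5, 9, 40], [339, 233, 5, 21, 77]]
op ('top',) [426.1 165.5] res [0. 0.]
op ('side',) [427.7 166.4] res [0. 0.]
op ('top', 'side') [426.9 166.1] res [-0.2 -0.4  0.4  0.1]
[[253, 292, 9, 8, 50], [306, 277, 4, 26, 100]]
hinge [589.7716 126.7236] len 148.44234668281862 145.38285783640464 q 0.7277794535613441 1.9282791728362345
```

```bash
cat > arc.py <<'E'
from pins import hp,X,Y; import numpy as np
for q in(.728,.6,.45,.3,.15,.05,0,-.02):
    p=hp+149*(-np.sin(q)*X-np.cos(q)*Y); print("%.2f"%q,"%.1f,%.1f,172,%.1f"%(*p,82.5-np.degrees(q)))
E
python3 arc.py; python3 plan.py 560,42,285,15 477.3,29.7,240,40.8 477.3,29.7,172,40.8
```

```text
0.73 477.0,29.4,172,40.8
0.60 490.3,15.8,172,48.1
0.45 508.0,2.2,172,56.7
0.30 527.5,-8.6,172,65.3
0.15 548.5,-16.4,172,73.9
0.05 563.0,-19.8,172,79.6
0.00 570.3,-21.0,172,82.5
-0.02 573.3,-21.4,172,83.6
t 16.87 pos [636.2  52.  285.7] psi -7.45 w 72.5 F [-0.7  0.5  0.1]
560,42,285,15 -> [-0.619, 0.165, 0.008, -0.0, 0.002, -0.249]
477.3,29.7,240,40.8 -> [-0.692, -0.079, 0.375, 0.0, 0.0, -0.287]
477.3,29.7,172,40.8 -> [0.0, 0.0, 0.567, 0.0, 0.0, 0.0]
```

Call:
drive_tool(
  motion=[
    [-0.15,0.04,0,0,0,-0.06],
    [-0.3,0.08,0,0,0,-0.12],
    [-0.46,0.12,0,0,0,-0.185],
    [-0.619,0.165,0.008,0,0,-0.249],
  ],
)

```text
clock: 17.2
tool_pos: [559.4, 42.0, 284.5]
ee_rot: [[0.965, 0.263, -0.004], [0.263, -0.965, 0.0], [-0.003, -0.001, -1.0]]
force: [-0.6, -0.5, 0.3]
gripper_width: 72.8
```

Call:
drive_tool(
  motion=[
    [-0.17,-0.02,0.05,0,0,-0.07],
    [-0.34,-0.04,0.15,0,0,-0.14],
    [-0.52,-0.06,0.27,0,0,-0.215],
    [-0.692,-0.079,0.375,0,0,-0.287],
    [-0.692,-0.079,0.375,0,0,-0.287],
    [-0.692,-0.079,0.375,0,0,-0.287],
  ],
)

```text
clock: 17.7
tool_pos: [476.1, 29.8, 239.2]
ee_rot: [[0.758, 0.652, -0.005], [0.652, -0.758, 0.0], [-0.004, -0.003, -1.0]]
force: [0.8, 0.4, 0.2]
gripper_width: 71.9
```

```bash
python3 plan.py 477.3,29.7,172,40.8
```

```text
t 17.7 pos [476.1  29.8 239.2] psi 40.71 w 71.9 F [0.8 0.4 0.2]
477.3,29.7,172,40.8 -> [0.01, 0.009, 0.56, -0.002, 0.002, -0.001]
```

Call:
drive_tool(
  motion=[
    [0,0,0.12,0,0,0],
    [0,0,0.24,0,0,0],
    [0,0,0.36,0,0,0],
    [0,0,0.47,0,0,0],
    [0,0,0.56,0,0,0],
    [0,0,0.56,0,0,0],
  ],
)

```text
clock: 18.2
tool_pos: [477.7, 29.9, 172.2]
ee_rot: [[0.758, 0.653, -0.004], [0.653, -0.758, 0.0], [-0.003, -0.003, -1.0]]
force: [-0.6, -0.1, 0.0]
gripper_width: 72.7
```

Call:
drive_tool(
  motion=[
    [0,0,0,0,0,0],
    [0,0,0,0,0,0],
    [0,0,0,0,0,0],
    [0,0,0,0,0,0],
    [0,0,0,0,0,0],
    [0,0,0,0,0,0],
    [0,0,0,0,0,0],
  ],
  fingers=1,
  newtons=25,
)

```text
clock: 18.78
tool_pos: [477.9, 28.9, 175.2]
ee_rot: [[0.757, 0.654, -0.001], [0.654, -0.757, -0.002], [-0.002, 0.001, -1.0]]
force: [-3.6, -2.5, 6.0]
gripper_width: 13.3
```

```bash
python3 plan.py 490.3,15.8,172,48.1 ; python3 plan.py 508.0,2.2,172,56.7|tail -1;python3 plan.py 527.5,-8.6,172,65.3|tail -1; python3 plan.py 548.5,-16.4,172,73.9|tail -1; python3 plan.py  563.0,-19.8,172,79.6|tail -1;python3 plan.py 573.3,-21.4,172,83.6|tail -1
```

```text
t 18.78 pos [477.9  28.9 175.2] psi 40.83 w 13.3 F [-3.6 -2.5  6. ]
490.3,15.8,172,48.1 -> [0.006, 0.15, 0.027, 0.0, 0.001, -0.081]
508.0,2.2,172,56.7 -> [0.044, 0.332, 0.027, 0.0, 0.002, -0.176]
527.5,-8.6,172,65.3 -> [0.108, 0.507, 0.027, 0.0, 0.002, -0.272]
548.5,-16.4,172,73.9 -> [0.198, 0.67, 0.026, -0.0, 0.002, -0.367]
563.0,-19.8,172,79.6 -> [0.271, 0.771, 0.026, -0.0, 0.002, -0.431]
573.3,-21.4,172,83.6 -> [0.327, 0.837, 0.026, -0.0, 0.002, -0.475]
```

Call:
drive_tool(
  motion=[
    [0.003,0.075,0,0,0,-0.04],
    [0.006,0.15,0,0,0,-0.081],
    [0.022,0.24,0,0,0,-0.128],
    [0.044,0.332,0,0,0,-0.176],
    [0.074,0.42,0,0,0,-0.224],
    [0.108,0.507,0,0,0,-0.272],
    [0.152,0.59,0,0,0,-0.32],
    [0.198,0.67,0,0,0,-0.367],
    [0.235,0.72,0,0,0,-0.4],
    [0.271,0.771,0,0,0,-0.431],
  ],
)

```text
clock: 19.62
tool_pos: [564.5, -20.1, 175.3]
ee_rot: [[0.179, 0.984, 0.001], [0.984, -0.179, -0.002], [-0.001, 0.001, -1.0]]
force: [-0.7, -1.3, 2.4]
gripper_width: 13.1
```

```bash
python3 plan.py 570.3,-21,175,82.5 573.3,-21.4,175,83.6
```

```text
t 19.62 pos [564.5 -20.1 175.3] psi 79.72 w 13.1 F [-0.7 -1.3  2.4]
570.3,-21,175,82.5 -> [0.001, 0.049, 0.002, 0.001, 0.001, -0.031]
573.3,-21.4,175,83.6 -> [-0.0, 0.025, 0.0, 0.0, 0.0, -0.012]
```

Call:
drive_tool(
  motion=[
    [0,0.025,0,0,0,-0.015],
    [0,0.05,0,0,0,-0.03],
    [0,0.07,0,0,0,-0.04],
    [0,0.085,0,0,0,-0.04],
    [0,0.085,0,0,0,-0.04],
    [0,0.085,0,0,0,-0.04],
  ],
)

```text
clock: 20.12
tool_pos: [572.4, -21.3, 175.2]
ee_rot: [[0.118, 0.993, -0.003], [0.993, -0.118, -0.001], [-0.001, -0.003, -1.0]]
force: [-5.2, -3.9, 8.6]
gripper_width: 13.3
```

Call:
drive_tool(
  motion=[
    [0,0,0,0,0,0],
    [0,0,0,0,0,0],
    [0,0,0,0,0,0],
    [0,0,0,0,0,0],
  ],
  fingers=-0.4,
)

```text
clock: 20.45
tool_pos: [573.3, -20.3, 173.8]
ee_rot: [[0.119, 0.993, -0.0], [0.993, -0.119, 0.001], [0.001, -0.001, -1.0]]
force: [-0.4, 0.3, 0.5]
gripper_width: 59.5
```

Call:
drive_tool(
  motion=[
    [0,0,-0.15,0,0,0],
    [0,0,-0.35,0,0,0],
    [0,0,-0.55,0,0,0],
  ],
)

```text
clock: 20.7
tool_pos: [572.6, -20.4, 239.6]
ee_rot: [[0.119, 0.993, -0.003], [0.993, -0.119, 0.001], [0.001, -0.003, -1.0]]
force: [0.8, -0.5, -0.7]
gripper_width: 60.0
```

Run:
```python
from pins import *
from h import *
d=D["side"]; print(bot.get_state()["tool_pos"])
cv2.imwrite("pics/inner.png",cv2.resize(d["image"][110:350,230:450,::-1],(550,600),interpolation=cv2.INTER_CUBIC))
for g,zb in(((570.3,-21.5),126),((443,47),111)):
    c,st=cen(d["image"],proj(d,[*g,(190+zb)/2])[0],18); print(st, ray(d,c,(190+zb)/2).round(1))
```

```text
[576.7872515  -20.82990197 244.86892063]
[328 201   5  20  71] [572.4 -21.5 158. ]
[344 246   5  25  88] [443.8  47.2 150.5]
```

View pics/inner.png

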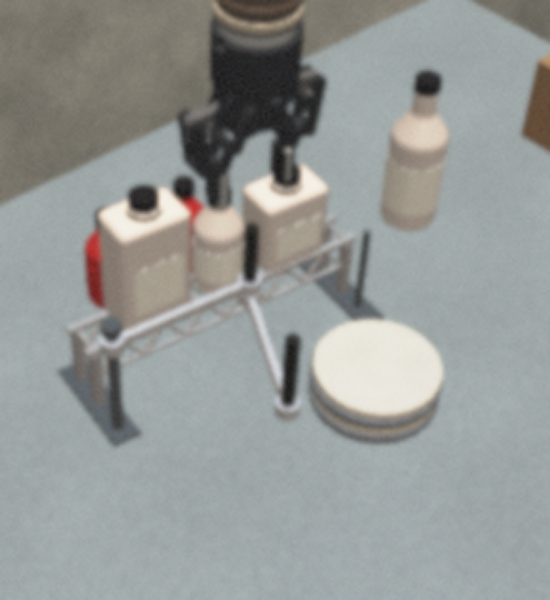

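The inner arm is home: its pin is at (251,255), and the measured force rose at the stop. The outer pin at (290,370) is at world (443.8,47.2), as predicted.

```bash
python3 plan.py 508,14,245,28 443.8,47.2,235,-28 443.8,47.2,174,-28
python3 - <<'E'
import numpy as np
X=np.array([.9914,-.1306]);Y=np.array([.1306,.9914]);E=np.array([571.5,-21.3])
from scipy.spatial.transform import Rotation as Ro
P=lambda q:(E+144.5*(-np.sin(q)*X-np.cos(q)*Y),82.5-np.degrees(q))
for st,qs in((1.93,np.linspace(1.93,1.0,11)[1:]),(1.0,np.linspace(1.0,.1,11)[1:]),(.1,(.05,0,-.04))):
    p0,a0=P(st);c,s=np.cos(np.radians(a0)),np.sin(np.radians(a0)); print(p0,a0)
    for q in qs:
        p,a=P(q);d=(p-p0)/120; print([round(float(v),3) for v in(d@[c,s],d@[s,-c])],round(-(a-a0)/90,3), p.round(1))
E
```

```text
t 20.8 pos [576.8 -20.8 244.9] psi 83.2 w 59.4 F [ 0.3 -0.2  0.3]
508,14,245,28 -> [0.22, -0.604, -0.007, 0.005, -0.003, 0.613]
443.8,47.2,235,-28 -> [-0.342, -0.495, 0.083, 0.0, 0.0, 0.622]
443.8,47.2,174,-28 -> [0.0, 0.0, 0.508, 0.0, 0.0, 0.0]
[444.01975001  46.72632525] -28.080854460248887
[0.005, 0.112] -0.059 [438.3  34.6]
[0.021, 0.223] -0.118 [433.6  22. ]
[0.047, 0.332] -0.178 [430.2   9. ]
[0.082, 0.438] -0.237 [428.   -4.3]
[0.128, 0.54] -0.296 [427.1 -17.7]
[0.183, 0.638] -0.355 [427.3 -31.1]
[0.246, 0.73] -0.414 [428.9 -44.4]
[0.318, 0.816] -0.474 [431.6 -57.6]
[0.398, 0.894] -0.533 [435.6 -70.4]
[0.484, 0.965] -0.592 [440.8 -82.8]
[440.75671566 -82.82226154] 25.204220486917677
[0.005, 0.108] -0.057 [446.8 -94.3]
[0.019, 0.216] -0.115 [ 453.9 -105.2]
[0.044, 0.321] -0.172 [ 461.9 -115.5]
[0.077, 0.424] -0.229 [ 470.8 -124.9]
[0.12, 0.524] -0.286 [ 480.5 -133.6]
[0.171, 0.619] -0.344 [ 491.  -141.3]
[0.231, 0.709] -0.401 [ 502.1 -148. ]
[0.299, 0.794] -0.458 [ 513.8 -153.8]
[0.374, 0.872] -0.516 [ 525.9 -158.4]
[0.456, 0.943] -0.573 [ 538.4 -162. ]
[ 538.42071418 -161.95758392] 76.77042204869177
[0.002, 0.06] -0.032 [ 545.5 -163.4]
[0.006, 0.12] -0.064 [ 552.6 -164.6]
[0.012, 0.168] -0.089 [ 558.4 -165.2]
```

Call:
drive_tool(
  motion=[
    [0.03,-0.08,0,0,0,0.078],
    [0.06,-0.16,0,0,0,0.156],
    [0.09,-0.24,0,0,0,0.234],
    [0.12,-0.32,0,0,0,0.312],
    [0.15,-0.4,0,0,0,0.39],
    [0.18,-0.48,0,0,0,0.468],
    [0.2,-0.55,0,0,0,0.546],
    [0.22,-0.604,0,0,0,0.613],
  ],
)

```text
clock: 21.47
tool_pos: [503.3, 14.5, 238.9]
ee_rot: [[0.885, 0.465, -0.002], [0.465, -0.885, 0.001], [-0.002, -0.002, -1.0]]
force: [0.1, 0.8, -0.0]
gripper_width: 59.4
```

Call:
drive_tool(
  motion=[
    [-0.04,-0.06,0,0,0,0.078],
    [-0.08,-0.12,0,0,0,0.156],
    [-0.13,-0.18,0,0,0,0.234],
    [-0.17,-0.25,0,0,0,0.312],
    [-0.21,-0.31,0,0,0,0.39],
    [-0.26,-0.37,0.03,0,0,0.468],
    [-0.3,-0.43,0.06,0,0,0.546],
    [-0.342,-0.495,0.083,0,0,0.622],
    [-0.342,-0.495,0.083,0,0,0.622],
    [-0.342,-0.495,0.083,0,0,0.622],
  ],
)

```text
clock: 22.3
tool_pos: [439.9, 47.4, 229.4]
ee_rot: [[0.885, -0.466, -0.001], [-0.466, -0.885, 0.0], [-0.001, 0.0, -1.0]]
force: [0.5, -0.8, -0.1]
gripper_width: 59.4
```

```bash
python3 plan.py 443.8,47.2,172,-28
```

```text
t 22.3 pos [439.9  47.4 229.4] psi -27.75 w 59.4 F [ 0.5 -0.8 -0.1]
443.8,47.2,172,-28 -> [0.03, -0.014, 0.479, 0.0, 0.001, 0.003]
```

Call:
drive_tool(
  motion=[
    [0.03,-0.014,0.1,0,0,0],
    [0.03,-0.014,0.2,0,0,0],
    [0.03,-0.014,0.3,0,0,0],
    [0.03,-0.014,0.4,0,0,0],
    [0.03,-0.014,0.479,0,0,0],
    [0.03,-0.014,0.479,0,0,0],
  ],
)

```text
clock: 22.8
tool_pos: [443.4, 46.7, 170.8]
ee_rot: [[0.884, -0.468, -0.004], [-0.468, -0.884, -0.0], [-0.004, 0.002, -1.0]]
force: [-0.1, 1.2, -0.3]
gripper_width: 60.0
```

Call:
drive_tool(
  motion=[
    [0,0,0,0,0,0],
    [0,0,0,0,0,0],
    [0,0,0,0,0,0],
    [0,0,0,0,0,0],
    [0,0,0,0,0,0],
    [0,0,0,0,0,0],
    [0,0,0,0,0,0],
  ],
  fingers=1,
  newtons=25,
)

```text
clock: 23.38
tool_pos: [443.8, 47.6, 173.7]
ee_rot: [[0.883, -0.469, -0.002], [-0.469, -0.883, 0.001], [-0.002, -0.0, -1.0]]
force: [-4.3, 1.6, 5.5]
gripper_width: 13.3
```

Call:
drive_tool(
  motion=[
    [0.005,0.112,0,0,0,-0.059],
    [0.021,0.223,0,0,0,-0.118],
    [0.047,0.332,0,0,0,-0.178],
    [0.082,0.438,0,0,0,-0.237],
    [0.128,0.54,0,0,0,-0.296],
    [0.183,0.638,0,0,0,-0.355],
    [0.246,0.73,0,0,0,-0.414],
    [0.318,0.816,0,0,0,-0.474],
    [0.398,0.894,0,0,0,-0.533],
    [0.484,0.965,0,0,0,-0.592],
  ],
)

```text
clock: 24.22
tool_pos: [440.5, -83.7, 173.7]
ee_rot: [[0.902, 0.433, -0.002], [0.433, -0.902, -0.001], [-0.003, 0.0, -1.0]]
force: [-4.2, -0.9, 3.9]
gripper_width: 13.3
```

Call:
drive_tool(
  motion=[
    [0.005,0.108,0,0,0,-0.057],
    [0.019,0.216,0,0,0,-0.115],
    [0.044,0.321,0,0,0,-0.172],
    [0.077,0.424,0,0,0,-0.229],
    [0.12,0.524,0,0,0,-0.286],
    [0.171,0.619,0,0,0,-0.344],
    [0.231,0.709,0,0,0,-0.401],
    [0.299,0.794,0,0,0,-0.458],
    [0.374,0.872,0,0,0,-0.516],
    [0.456,0.943,0,0,0,-0.573],
  ],
)

```text
clock: 25.05
tool_pos: [540.0, -162.8, 173.7]
ee_rot: [[0.222, 0.975, 0.0], [0.975, -0.222, -0.002], [-0.002, 0.001, -1.0]]
force: [-1.2, -0.1, 2.4]
gripper_width: 13.5
```

```bash
python3 plan.py 552.6,-164.6,174,82.5 558,-165.2,174,84
```

```text
t 25.05 pos [ 540.  -162.8  173.7] psi 77.18 w 13.5 F [-1.2 -0.1  2.4]
552.6,-164.6,174,82.5 -> [0.009, 0.105, -0.002, 0.0, 0.001, -0.059]
558,-165.2,174,84 -> [0.001, 0.045, 0.0, 0.0, 0.0, -0.017]
```

Call:
drive_tool(
  motion=[
    [0.003,0.035,0,0,0,-0.02],
    [0.006,0.07,0,0,0,-0.04],
    [0.009,0.105,0,0,0,-0.059],
    [0.01,0.125,0,0,0,-0.065],
    [0.01,0.135,0,0,0,-0.065],
    [0.01,0.135,0,0,0,-0.065],
    [0.01,0.135,0,0,0,-0.065],
  ],
)

```text
clock: 25.63
tool_pos: [551.6, -164.9, 173.6]
ee_rot: [[0.125, 0.992, -0.01], [0.992, -0.125, -0.001], [-0.002, -0.009, -1.0]]
force: [-13.1, -1.4, 9.5]
gripper_width: 13.2
```

The arm is at the stop with a 13 N reaction. Release, retreat and check.

Call:
drive_tool(
  motion=[
    [0,0,0,0,0,0],
    [0,0,0,0,0,0],
    [0,0,0,0,0,0],
    [0,0,0,0,0,0],
  ],
  fingers=-0.4,
)

```text
clock: 25.97
tool_pos: [555.9, -164.1, 173.1]
ee_rot: [[0.126, 0.992, 0.001], [0.992, -0.126, -0.0], [-0.0, 0.001, -1.0]]
force: [-0.2, 0.2, -0.1]
gripper_width: 59.5
```

Call:
drive_tool(
  motion=[
    [0,0,-0.15,0,0,0],
    [0,0,-0.4,0,0,0],
    [0,0,-0.7,0,0,0],
    [0,0,-1,0,0,0],
    [0,-0.3,-1,0,0,0],
    [0,-0.6,-1,0,0,0],
    [0,-0.9,-1,0,0,0],
    [0,-0.9,-1,0,0,0],
    [0,-0.9,-1,0,0,0],
  ],
)

```text
clock: 26.72
tool_pos: [446.9, -149.8, 292.6]
ee_rot: [[0.127, 0.992, 0.0], [0.992, -0.127, 0.0], [0.0, 0.0, -1.0]]
force: [0.4, -1.0, -0.2]
gripper_width: 60.0
```

```bash
python3 plan.py
python3 - <<'E'
from pins import *
d=D["side"]; C=np.array([625.7,-29.3])
for g,zb in(((571,-21.3),126),((552,-165),111)):
    c,st=cen(d["image"],proj(d,[*g,(190+zb)/2])[0],12); w=ray(d,c,(190+zb)/2)[:2]; print("pin",st,w.round(1),"ledge",((w-C)@X).round(1),((w-C)@Y).round(1))
for n,z in(("tall",223),("short",183)):
    g=C+(82 if n=="tall" else -82)*Y; c,st=cen(d["image"],proj(d,[*g,z-6])[0],8); w=ray(d,c,z-5)[:2]; print(n,st,"ledge",((w-C)@X).round(1),((w-C)@Y).round(1))
cv2.imwrite("pics/final.png",cv2.resize(d["image"][110:350,230:450,::-1],(550,600),interpolation=cv2.INTER_CUBIC))
E
```

```text
t 26.72 pos [ 446.9 -149.8  292.6] psi 82.71 w 60.0 F [ 0.4 -1.  -0.2]
pin [328 201   5  20  69] [571.7 -21.1] ledge -54.6 1.0
pin [377 180   6  25  74] [ 553.4 -166. ] ledge -53.8 -145.0
tall [282 185  10   9  69] ledge 1.7 82.9
short [340 176   9   8  52] ledge 3.2 -77.8
```

View pics/final.png

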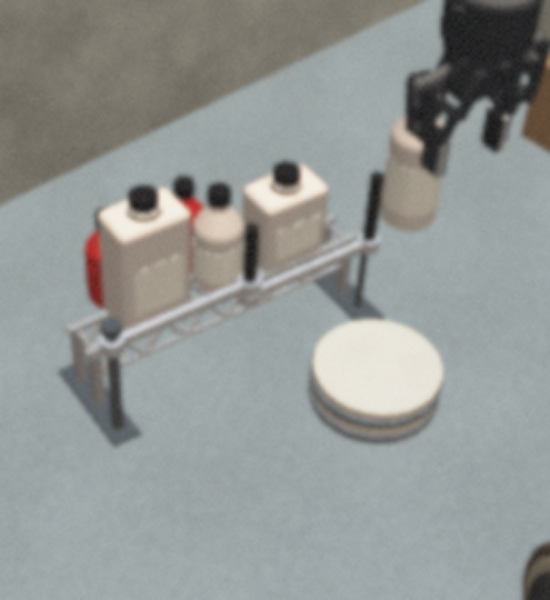

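The gate lies straight along the front, with the inner pin at (251,255) and the outer pin at (373,205). The jugs and flask stand upright, the pads and bottle haven't moved, and the gripper is clear. Handing in.

```bash
python3 -c "
from cell import bot
print(bot.sign_off())"
```

```text
the job is handed in; nothing more can be done
None
```

The job is done and handed in at about 27 s of the 72 s allowed; the hand-in reports no verdict. I set the short jug and then the tall jug down gently on both rails, with contact readings of about 6–7 N. I then swung the inner arm to its stop with the outer arm still folded out, and after that swung the outer arm to its stop.

Last checks, from the side camera and force readings:

| Item | Measured in the ledge frame | Needed |
|---|---|---|
| Tall jug | x +2, y +83 mm | x within ±12, y 40 to 125 |
| Short jug | x +3, y −78 mm | x within ±12, y −125 to −40 |
| Inner pin | x −55, y +1 mm | −56, 0 (home) |
| Outer pin | x −54, y −145 mm | −56, −145 (home) |

- **Jugs and flask:** both jugs and the flask look upright in the last picture.
- **Pads and bottle:** they show no visible shift. The gripper hid part of the bottle in the last picture.
- **Carton:** it was outside the last picture. The arm worked near it only when picking up the tall jug, and no contact showed.
- **Robot:** the gripper was clear of everything at hand-in.
- **Disagreements:** the first hand-picked rail position disagreed with the image fit by up to about 3 mm and half a degree, and I used the fit. The inner pin's measured radius came out at 148.4 mm against the stated 150 mm.

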